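# Seat a marble cheese board in the corner of a slanted display stand

### The arm

A 6-joint arm with a two-finger parallel gripper is mounted at the origin on the work surface. World frame = base frame: x ahead of the robot, y to its left, z up, the work surface at z = 0. Lengths are in m, angles in rad, forces in N, time in s.
With the tool pointing down it reaches from about 0.35 to 0.95 m from the base axis. Payload 17.4 kg.
Tool frame: the origin (TCP) lies at the very end of the fingers, on their centre line; the grasp point (between the pads) lies 19 mm behind it (bot.grasp_offset is the z of the grasp point in the tool frame, in m); z points along the fingers, y is the line along which they close (so a half turn about z gives the same grasp; the last joint's range is limited). The gripper opens to 93 mm and grips with 3 to 60 N. Pads are 15 mm wide; open, the fingers measure 128 mm over their backs; the gripper's body (75 mm by 188 mm) begins 65 mm behind the grasp point.
Start: joints at [-1.275, 0.116, 1.442, -0, 1.584, -0.038], TCP at [0.221, -0.638, 0.219] pointing down, gripper open.
Joint ranges: [-2.83, 2.83], [-0.83, 2.19], [0.07, 2.5], [-1.14, 4.28], [0.01, 3], [-2.97, 2.97]. Speed limits (rad/s): [1.89, 1.89, 2.22, 3.14, 3.14, 3.14].

### API

Orientations are given as a 3x3 rotation matrix whose columns are the frame's x, y, z axes.
In Python, from workcell import bot, vision, ticket gives the robot as it stands. The module is installed in compiled form; this text tells all that it offers.
- The arm moves only by the shell command python3 -m jog 'ROWS' [OPENING] [FORCE]. ROWS is JSON, a list of rows, each an object of numbers: "x", "y", "z": the shift along the world's x, y, z each as a share of 1 m, from -1 to 1; "rx", "ry", "rz": the turn, a rotation vector about the world's x, y, z each as a share of pi rad, from -1 to 1. In form: [{"x": .., "y": .., "z": .., "rx": .., "ry": .., "rz": ..}, ...]. A call has 1 to 5 rows; each row shifts and turns the commanded pose from where the row before left it; what a row does not reach is not made up. A row lasts 1/10 s, in which the tool goes at most 50 mm and 8.59 degrees, less where a joint would pass 70% of its speed; a pose out of reach is approached as far as the arm can. A call with a number of a shift or a turn outside -1 to 1 is refused whole. A call with a gripper value outside its range is refused whole. OPENING is the opening, from 0 (shut) to 1 (fully open), set as the call begins (- or left out, the last holds). The fingers move at their own pace and stop on an object; FORCE is the grip in N (left out, the last holds). Time passes only in rows, so rows that do not move let the fingers close. It gives the time, the measured TCP pose, the force, the opening and the grip force at its end, in the units of the state.
- bot.get_state(): the state, without advancing time (a new reading comes with each control period).
- vision.grab_frame(name): name is "side" or "top"; returns the picture (420x560x3 uint8, red, green, blue); there is no depth.
- vision.get_calibration(name): a dict with "K" (3x3 intrinsics, pixels), "rvec" (rotation vector, rad) and "tvec" (3), from world to camera coordinates, as OpenCV has them. Camera axes: x right, y down, z forward; pixel columns grow to the right and rows downward; lengths in m; the calibration is good to about 2 mm. A picture is of the moment at which its call begins. get_calibration takes no time and is no camera call.
- ticket.close_job(): hands the job in; it is judged then, once.
The state is a dict: "time_s": time; "joint_pos": joint angles; "dq": joint speeds; "joint_efforts": joint torques, N m; "ee_pos": TCP position; "orientation": TCP orientation; "wrist_force": force on the tool from outside, world axes, zero at the start; "torque": the same for the moment, N m; "gripper_width": finger opening in m; "gripper_force": force on a finger pad.
Only numpy, scipy, OpenCV 4.12 (cv2) and the standard library are available. Lean on these libraries where they do the work, as an engineer would, in place of code of your own. Each camera call takes 0.05 s, during which the arm holds its last target. There are 200 camera calls.

### The job

Lay the oblong marble cheese board flat on the slanted plywood display stand, its long side along the bottom ledge, and let go so that it slides down against the ledge. Then push its free end gently along the ledge until it is home against the side stop, keep a light push of about 11 N on it there for a second, and leave it resting in the corner. Marble chips: do not let it hit or press the plate or ledge with more than about 30 N, nor its end with more than 15 N against the side stop, and do not disturb the other goods.

Things in the scene. Friction and masses are not known exactly. Their poses are not given: they have to be found in the camera images.
- board_center (a point): centre (half-way up) of the oblong marble cheese board, a plain white marble slab 120 x 64 x 16 mm of about 0.33 kg lying flat on the table; its x axis runs along the 120 mm length, y across the 64 mm width, z through its thickness (up as it lies). The one oblong marble piece of three.
- corner (a point): locating corner of the slanted stand: where the plate's upper face and the inner faces of ledge and side stop meet, the plate's lowest place, 50 mm above the table. x runs up the slope (about 22 degrees) square to the ledge, y along the ledge and out through the side stop (falling about 14 degrees), z out of the plate. Seated, the board's centre is at x 32, y -60, z 8 mm in this frame.
- stand: the whole rigid plywood stand, fixed to the table; origin on the table below the corner. In the corner's axes its plate covers x 0 to 180, y -215 to 15 mm; the ledge lies at x -15 to 0 along all of it and rises 12 mm above the plate. Waxed, friction 0.16 to 0.24: a board let go slides to the ledge but may hang short of the side stop.
- side_stop: the stand's rigid side stop, a wooden strip 12 mm high above the plate, at y 0 to 15, x 0 to 90 mm in the corner's axes; its origin and axes are those of the corner
- trivet: bystander: round white marble trivet, a disc 78 mm across and 14 mm thick; origin at the centre of its underside
- coaster: bystander: square white marble coaster 78 x 78 x 12 mm; origin at the centre of its underside
- mug: bystander: grey mug, 80 mm across, 85 mm high, handle at its +y; origin at the centre of its underside
- ramekin: bystander: small white bowl, 70 mm across, 40 mm high; origin at the centre of its underside
- bowl: bystander: blue bowl, 130 mm across, 60 mm high; origin at the centre of its underside
- jar: bystander: white jar with a wooden cap, 60 mm across, 90 mm high; origin at the centre of its underside
Not all that is in view belongs to the job. What is shaped like the part that bears board_center but blue or purple is not meant.

How it is judged:
On the way, in this order (a step that is already met when the one before it is completed fails the run):
1. the board lies flat on the plate against the bottom ledge, let go (angle between the z axis of board_center and the z axis of corner, either way round below 0.05 rad and x of board_center in the frame of corner between 0.029 and 0.035 m and z of board_center in the frame of corner between 0.005 and 0.011 m and y of board_center in the frame of corner between -0.155 and -0.055 m and contact force between the fingers and board below 0.1 N), for 0.2 s.
2. the board is pressed against the side stop by a light push of at least 6 N on the stop, along the ledge, for half a second (x of board_center in the frame of corner between 0.029 and 0.0345 m and y of board_center in the frame of corner between -0.0625 and -0.057 m and z of board_center in the frame of corner between 0.005 and 0.011 m and angle between the x axis of board_center and the y axis of corner, either way round below 0.05 rad and angle between the z axis of board_center and the z axis of corner, either way round below 0.05 rad and contact force between board and side_stop above 6 N and contact force between the fingers and board above 3 N), for 0.5 s.
At the end, for the whole second after the job is handed in: the board rests flat on the plate, let go and still, its long side against the ledge and its end against the side stop (centre within about 2.5 mm of the seated place, turned less than 0.05 rad) (x of board_center in the frame of corner between 0.029 and 0.0345 m and y of board_center in the frame of corner between -0.0625 and -0.057 m and z of board_center in the frame of corner between 0.005 and 0.011 m and angle between the x axis of board_center and the y axis of corner, either way round below 0.05 rad and angle between the z axis of board_center and the z axis of corner, either way round below 0.05 rad and linear speed of board below 0.01 m/s and contact force between the fingers and board below 0.1 N); the robot touches nothing.
It fails at once if the board's end hits or presses the side stop with more than 16 N (contact force between board and side_stop above 16 N).
It fails at once if the board hits or presses the stand with more than 35 N (contact force between board and stand above 35 N).
It fails at once if another piece of goods is moved by more than 20 mm (distance of any of trivet, coaster, mug, ramekin, bowl, jar from where it was at the start of the episode above 0.02 m).
It also fails if it takes over 66 s, if anything falls off the work surface, if the arm or the gripper's body presses on something with over 40 N, if the wrist force passes 120 N, or if a joint passes its speed limit or range.

## Working session

There is one attempt and no reset: what is moved stays moved. The work goes in short steps, Python scripts to look and compute and a shell command to move; the robot and the scene stay as the last step left them, time stands still between calls to the robot, and variables do not carry over. Pictures are saved under pics/ and viewed, at most 12 in all, crops included, and the job is handed in when it is done.

```bash
mkdir -p pics; python3 - <<'E'
from workcell import bot,vision
import cv2,numpy as np
for n in("top","side"):
    im=vision.grab_frame(n); cv2.imwrite(f"pics/{n}0.png",im[:,:,::-1].copy())
    c=vision.get_calibration(n); R=cv2.Rodrigues(np.array(c["rvec"]))[0]
    print(n,np.round(c["K"],1).tolist(),np.round(-R.T@np.array(c["tvec"]).ravel(),3),np.round(R,2).tolist())
s=bot.get_state();print(s,bot.grasp_offset)
E
```

```text
top [[432.2, 0.0, 284.3], [0.0, 432.2, 205.3], [0.0, 0.0, 1.0]] [ 0.356 -0.061  1.116] [[0.02, -1.0, 0.0], [-0.99, -0.02, -0.14], [0.14, 0.0, -0.99]]
side [[405.2, 0.0, 282.7], [0.0, 405.2, 203.2], [0.0, 0.0, 1.0]] [0.076 0.688 0.678] [[-0.87, -0.5, -0.0], [-0.29, 0.51, -0.81], [0.41, -0.7, -0.58]]
{'time_s': 0.1, 'joint_pos': array([-1.27478770e+00,  1.16464289e-01,  1.44220398e+00, -1.94540276e-05,
        1.58400898e+00, -3.77796207e-02]), 'dq': array([ 0.0007834 , -0.00114409, -0.00138916,  0.00077623, -0.00096272,
        0.00016635]), 'joint_efforts': array([ 1.80288822e-03, -7.22892094e+01, -6.23864436e+01,  7.81258824e-02,
        2.27456441e-02, -8.02240424e-05]), 'ee_pos': array([ 0.22109099, -0.63756683,  0.21795787]), 'orientation': array([[ 9.44808089e-01,  3.27624118e-01, -3.34989517e-04],
       [ 3.27624289e-01, -9.44807526e-01,  1.03175542e-03],
       [ 2.15273425e-05, -1.08456157e-03, -9.99999412e-01]]), 'wrist_force': array([-0.52717839,  0.20911219,  0.60696127]), 'torque': array([-0.02015954,  0.05859214, -0.00795226]), 'gripper_force': 0.0, 'gripper_width': 0.09292650511730387} -0.0188
```

View pics/top0.png

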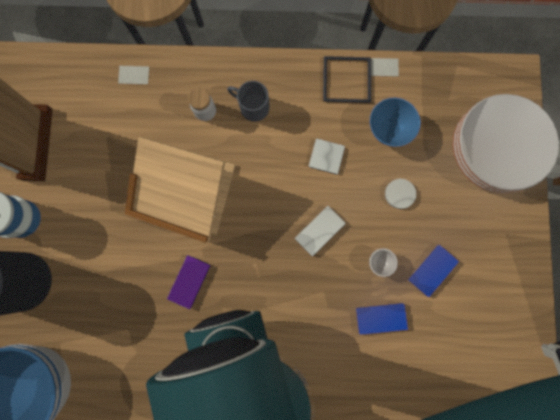

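View pics/side0.png

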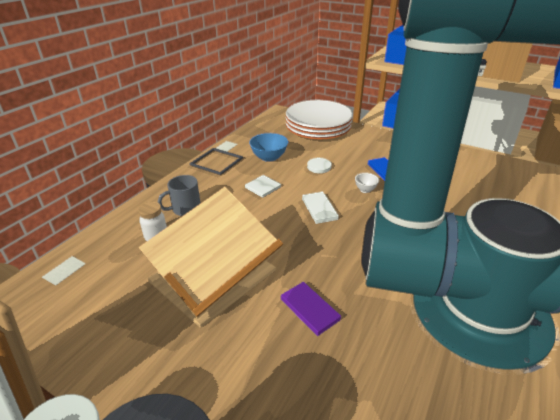

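Top view: there are three white marble pieces, an oblong slab at (320,231), a square coaster at (327,156) and a round disc at (400,194). The oblong at (320,231) fits the board; the purple (189,281) and blue (435,270), (382,319) slabs are not meant. The stand has its ledge along the lower edge, from (130,212) to (208,238), and its side stop at the left near (131,195). I'll confirm with crops.

```bash
python3 - <<'E'
import cv2
a=cv2.imread("pics/top0.png")[125:260,110:360]; cv2.imwrite("pics/tc.png",cv2.resize(a,None,fx=3.2,fy=3.2,interpolation=cv2.INTER_CUBIC))
a=cv2.imread("pics/side0.png")[155:335,130:350]; cv2.imwrite("pics/sc.png",cv2.resize(a,None,fx=3.2,fy=3.2,interpolation=cv2.INTER_CUBIC))
E
```

```text
(no output)
```

View pics/tc.png

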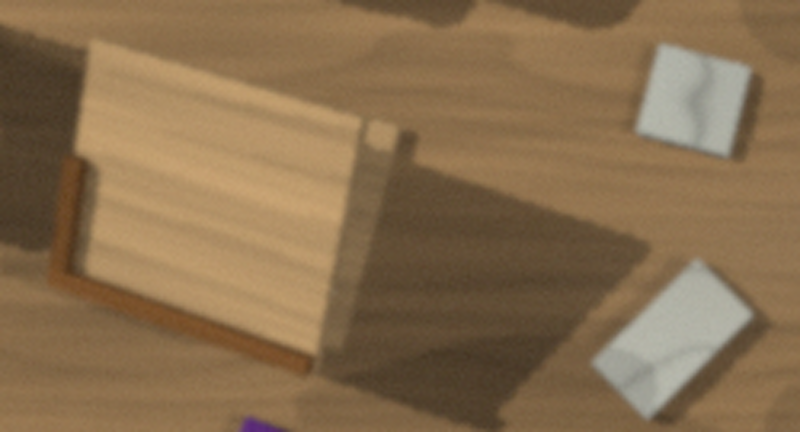

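View pics/sc.png

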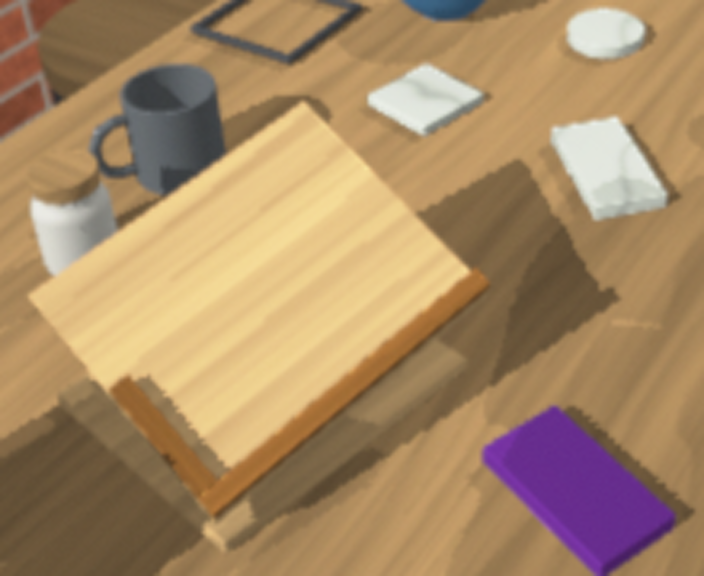

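Confirmed: the oblong white slab in the top crop (corners (697,258), (755,313), (652,420), (591,362)) is the board. The ledge and side stop meet at about (76,274) in the crop. Next I fit both poses from the corners in the two views.

```bash
cat >h.py <<'E'
import numpy as np,cv2
from scipy.optimize import least_squares
from scipy.spatial.transform import Rotation as Ro
from workcell import bot,vision
C={n:vision.get_calibration(n) for n in("top","side")}
def proj(n,P):
    c=C[n];return cv2.projectPoints(np.array(P,float).reshape(-1,1,3),np.array(c["rvec"]),np.array(c["tvec"]),np.array(c["K"]),None)[0].reshape(-1,2)
E
cat >fit.py <<'E'
from h import *
T=lambda L:np.array(L)/3.2+[110,125]
S=lambda L:np.array(L)/3.2+[130,155]
pt=np.array([[-15,15,12],[-15,-215,12],[90,15,12],[90,0,12],[180,15,0],[180,-215,0],[0,0,12]])/1e3
it=T([[52,280],[305,375],[66,155],[84,158],[92,38],[362,120],[76,274]])
ps=np.array([[180,15,0],[180,-215,0],[-15,-215,12],[0,-215,12],[-15,15,12],[90,15,12],[90,0,12]])/1e3
is_=S([[30,295],[305,102],[489,287],[474,270],[208,497],[112,385],[130,377]])
def f(q,full=False):
    R=Ro.from_rotvec(q[:3]).as_matrix();t=q[3:]
    r=np.vstack([proj("top",pt@R.T+t)-it,proj("side",ps@R.T+t)-is_])
    return r if full else np.r_[r.ravel(),(t[2]-.05)/.001,(np.degrees(np.arcsin(R[2,0]))-22)/1,(np.degrees(np.arcsin(-R[2,1]))-14)/1]
R0=Ro.from_euler("ZYX",[-17,-22,-14],degrees=True).as_rotvec()
s=least_squares(f,np.r_[R0,.35,.3,.05],loss="soft_l1")
R=Ro.from_rotvec(s.x[:3]).as_matrix();print(np.round(R,4).tolist(),s.x[3:].round(4),"tilts",np.degrees(np.arcsin(R[2,:2])).round(2));print(np.round(f(s.x,1),1).tolist())
np.savez("stand.npz",R=R,t=s.x[3:])
b=np.array([[60,-32,8],[60,32,8],[-60,32,8],[-60,-32,8]])/1e3
bt=T([[755,313],[697,258],[591,362],[652,420]])
bs=S([[617,117],[550,130],[598,207],[667,196]])
def g(q):
    best=None
    P=b@Ro.from_euler("z",q[2]).as_matrix().T+[q[0],q[1],.008]
    return np.r_[(proj("top",P)-bt).ravel(),(proj("side",P)-bs).ravel()]
for y0 in(-.8,.8):
    s=least_squares(g,[.3,-.13,y0],loss="soft_l1");print(s.x,s.cost,s.fun.round(1))
E
python3 fit.py
```

```text
[[0.9036, 0.3029, -0.303], [-0.206, 0.9273, 0.3126], [0.3756, -0.2201, 0.9003]] [0.4852 0.3155 0.0489] tilts [ 22.06 -12.71]
[[-1.5, 1.0], [0.3, 0.6], [0.0, -0.6], [-0.4, 0.2], [0.5, -0.6], [1.0, -0.6], [-3.2, -1.0], [-0.3, -0.3], [0.2, -0.3], [0.9, -1.0], [0.8, -0.6], [1.6, 5.7], [-1.1, 1.0], [-0.4, -1.3]]
[ 0.44513852 -0.15202219 -0.75838525] 1.439544193511094 [-0.3 -0.  -0.2 -0.4  0.1  0.3 -0.9  0.   0.1 -0.3  0.2 -0.7 -0.2 -0.2
  0.6 -1. ]
[ 0.44513852 -0.15202219 -0.75838525] 1.4395441935110713 [-0.3 -0.  -0.2 -0.4  0.1  0.3 -0.9  0.   0.1 -0.3  0.2 -0.7 -0.2 -0.2
  0.6 -1. ]
```

```bash
sed -i 's/\[208,497\]/[213,513]/; s/,\[0,0,12\]\])/])/; s/,\[76,274\]\])/])/' fit.py; python3 fit.py; python3 - <<'E'
from h import *
d=np.load("stand.npz");R,t=d["R"],d["t"]
out=[]
for n,(x0,x1,y0,y1) in {"top":(115,245,130,250),"side":(130,290,175,340)}.items():
    im=cv2.imread(f"pics/{n}0.png")[y0:y1,x0:x1];k=480/(y1-y0) if 0 else 2.95 if n=="top" else 2.4
    im=cv2.resize(im,None,fx=k,fy=k,interpolation=cv2.INTER_CUBIC)
    for L,col in (([[180,15,0],[180,-215,0],[0,-215,0],[0,0,0],[90,0,0],[90,0,12],[0,0,12],[0,-215,12],[-15,-215,12],[-15,15,12],[90,15,12],[90,0,12]],(0,0,255)),):
        p=((proj(n,np.array(L)/1e3@R.T+t)-[x0,y0]+.5)*k).astype(int)
        cv2.polylines(im,[p.reshape(-1,1,2)],False,col,1)
    out.append(cv2.copyMakeBorder(im,0,400-im.shape[0],0,0,cv2.BORDER_CONSTANT))
cv2.imwrite("pics/ov.png",np.hstack(out))
E
```

```text
[[0.9039, 0.3025, -0.3023], [-0.2059, 0.9274, 0.3123], [0.3749, -0.22, 0.9006]] [0.485  0.3158 0.0491] tilts [ 22.02 -12.71]
[[-1.7, 1.1], [0.2, 0.6], [-0.1, -0.5], [-0.6, 0.2], [0.3, -0.5], [0.9, -0.6], [-0.3, -0.2], [0.2, -0.2], [0.9, -1.0], [0.8, -0.5], [0.0, 0.8], [-1.1, 1.0], [-0.4, -1.2]]
[ 0.44513852 -0.15202219 -0.75838525] 1.439544193511094 [-0.3 -0.  -0.2 -0.4  0.1  0.3 -0.9  0.   0.1 -0.3  0.2 -0.7 -0.2 -0.2
  0.6 -1. ]
[ 0.44513852 -0.15202219 -0.75838525] 1.4395441935110713 [-0.3 -0.  -0.2 -0.4  0.1  0.3 -0.9  0.   0.1 -0.3  0.2 -0.7 -0.2 -0.2
  0.6 -1. ]
```

View pics/ov.png

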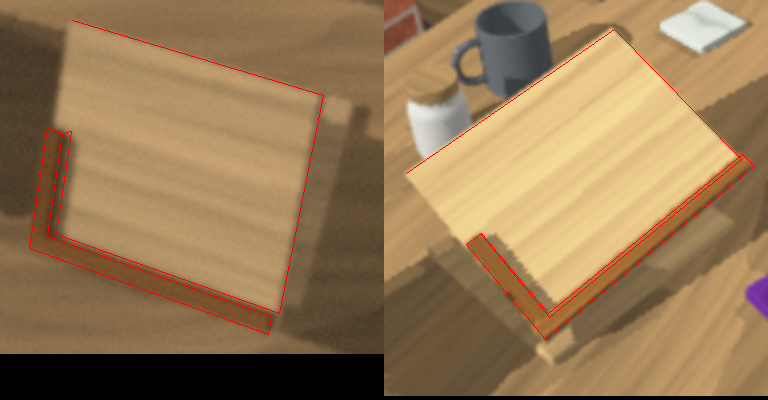

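```bash
cat >fit2.py <<'E'
import re
s=open("fit.py").read()
s=s.replace("[180,-215,0]])/1e3\nit=","[180,-215,0],[0,0,0],[0,-215,0]])/1e3\nit=").replace("[52,280]","[55,280]").replace("[362,120]])","[362,120],[78,271],[318,356]])")
s=s.replace("t=q[3:]\n","t=q[3:6];o=q[6:]\n").replace('-it,','-it+o[:2],').replace('-is_]','-is_+o[2:]]').replace("t[2]-.05)/.001","t[2]-.05)/.0007").replace("-22)/1","-22)/.5").replace("-14)/1]","-14)/.5,o/1]")
s=s.replace(".3,.05]",".3,.05,0,0,0,0]").replace("t=s.x[3:]","t=s.x[3:6]")
open("fit3.py","w").write(s)
E
python3 fit2.py; python3 fit3.py|head -2
python3 - <<'E'
from h import *
d=np.load("stand.npz");R,t=d["R"],d["t"]
yaw=-.758; s=bot.get_state();Q=s["orientation"]
# grasp: tool y across width, choose near current tool y
c,sn=np.cos(yaw),np.sin(yaw)
for sg in(1,-1):
    y=sg*np.array([-sn,c,0]);z=np.array([0,0,-1.]);G=np.c_[np.cross(y,z),y,z]
    print("grasp turn rz",Ro.from_matrix(G@Q.T).as_rotvec()/np.pi)
    for s2 in(1,-1):
        y=s2*R[:,0];z=-R[:,2];P=np.c_[np.cross(y,z),y,z];print("  place turn",Ro.from_matrix(P@G.T).as_rotvec()/np.pi, "mag",np.degrees(np.linalg.norm(Ro.from_matrix(P@G.T).as_rotvec())))
print(R[:,2], t+R@[.09,-.1,.05])
E
```

```text
[[0.9036, 0.3053, -0.3005], [-0.2037, 0.9233, 0.3256], [0.3769, -0.233, 0.8965]] [ 0.4851  0.3144  0.0497  0.0261  0.2298 -0.2031  1.0294] tilts [ 22.14 -13.48]
[[-2.1, 1.2], [0.1, 1.0], [0.3, -0.4], [-0.2, 0.4], [0.7, -0.5], [0.7, -0.5], [-0.3, -0.7], [-0.2, -0.2], [-0.3, 0.2], [0.0, -0.6], [0.9, -1.2], [0.8, -0.7], [0.2, 1.1], [-1.0, 1.5], [-0.4, -0.8]]
grasp turn rz [-9.51863381e-05 -4.02984244e-04  6.52473013e-01]
  place turn [-0.0428781  -0.14731308 -0.33887695] mag 66.95836925296808
  place turn [-0.16798081  0.04889381  0.64137304] mag 119.665149520281
grasp turn rz [-3.53337008e-04  8.34594812e-05 -3.47526877e-01]
  place turn [-0.16798081  0.04889381  0.64137304] mag 119.665149520281
  place turn [-0.0428781  -0.14731308 -0.33887695] mag 66.95836925296808
[-0.30051247  0.32562932  0.89646963] [0.52089036 0.2199938  0.15178035]
```

```bash
R='' 
python3 -m jog '[{"x":0.016,"y":0.0347,"rz":0.0466},{"x":0.016,"y":0.0347,"rz":0.0466},{"x":0.016,"y":0.0347,"rz":0.0466},{"x":0.016,"y":0.0347,"rz":0.0466},{"x":0.016,"y":0.0347,"rz":0.0466}]' 1 20
python3 -m jog '[{"x":0.016,"y":0.0347,"rz":0.0466},{"x":0.016,"y":0.0347,"rz":0.0466},{"x":0.016,"y":0.0347,"rz":0.0466},{"x":0.016,"y":0.0347,"rz":0.0466},{"x":0.016,"y":0.0347,"rz":0.0466}]'
python3 -m jog '[{"x":0.016,"y":0.0347,"rz":0.0466},{"x":0.016,"y":0.0347,"rz":0.0466},{"x":0.016,"y":0.0347,"rz":0.0466},{"x":0.016,"y":0.0347,"rz":0.0466},{"x":0}]'
cat >>h.py <<'E'
def err(pos,Rt):
    s=bot.get_state();d=np.array(pos)-s["ee_pos"]
    print("t",round(s["time_s"],2),"d",d.round(4),"turn/pi",(Ro.from_matrix(Rt@s["orientation"].T).as_rotvec()/np.pi).round(4),"F",s["wrist_force"].round(2),"w",round(s["gripper_width"],4),"q",s["joint_pos"].round(2))
def grasp(x=.4451,y=-.152,yaw=-.758):
    c,sn=np.cos(yaw),np.sin(yaw);return np.array([[-c,-sn,0],[-sn,c,0],[0,0,-1]]).T*1. if 0 else np.c_[np.cross([-sn,c,0],[0,0,-1]),[-sn,c,0],[0,0,-1]]
D=np.load("stand.npz");SR,ST=D["R"],D["t"]
def placeR():
    return np.c_[np.cross(SR[:,0],-SR[:,2]),SR[:,0],-SR[:,2]]
def loc(v):  # TCP in corner frame
    return SR.T@(np.array(v)-ST)
E
python3 -c "
from h import *
err([.4451,-.152,.008],grasp())"
```

```text
t 0.1 d [ 0.224   0.4856 -0.21  ] turn/pi [-1.000e-04 -4.000e-04  6.525e-01] F [-0.53  0.21  0.61] w 0.0929 q [-1.27  0.12  1.44 -0.    1.58 -0.04]invalid input
invalid input
invalid input
```

```bash

python3 -m jog '[{"x":0.016,"y":0.0347,"z":0,"rx":0,"ry":0,"rz":0.0466},{"x":0.016,"y":0.0347,"z":0,"rx":0,"ry":0,"rz":0.0466},{"x":0.016,"y":0.0347,"z":0,"rx":0,"ry":0,"rz":0.0466},{"x":0.016,"y":0.0347,"z":0,"rx":0,"ry":0,"rz":0.0466},{"x":0.016,"y":0.0347,"z":0,"rx":0,"ry":0,"rz":0.0466}]' 1 20 &&
python3 -m jog '[{"x":0.016,"y":0.0347,"z":0,"rx":0,"ry":0,"rz":0.0466},{"x":0.016,"y":0.0347,"z":0,"rx":0,"ry":0,"rz":0.0466},{"x":0.016,"y":0.0347,"z":0,"rx":0,"ry":0,"rz":0.0466},{"x":0.016,"y":0.0347,"z":0,"rx":0,"ry":0,"rz":0.0466},{"x":0.016,"y":0.0347,"z":0,"rx":0,"ry":0,"rz":0.0466}]' &&
python3 -m jog '[{"x":0.016,"y":0.0347,"z":0,"rx":0,"ry":0,"rz":0.0466},{"x":0.016,"y":0.0347,"z":0,"rx":0,"ry":0,"rz":0.0466},{"x":0.016,"y":0.0347,"z":0,"rx":0,"ry":0,"rz":0.0466},{"x":0.016,"y":0.0347,"z":0,"rx":0,"ry":0,"rz":0.0466},{"x":0,"y":0,"z":0,"rx":0,"ry":0,"rz":0}]'
python3 -c "
from h import *
err([.4451,-.152,.008],grasp())"
```

```text
time_s: 0.6
ee_pos: [0.3015, -0.4627, 0.2183]
orientation: [[0.479, 0.878, -0.0], [0.878, -0.479, 0.0], [0.0, -0.0, -1.0]]
wrist_force: [0.4, -0.1, -0.1]
gripper_width: 0.093
gripper_force: 0.0
time_s: 1.1
ee_pos: [0.3814, -0.2892, 0.2185]
orientation: [[-0.231, 0.973, -0.0], [0.973, 0.231, 0.0], [0.0, -0.0, -1.0]]
wrist_force: [-0.2, 0.0, -0.4]
gripper_width: 0.0928
gripper_force: 0.0
time_s: 1.6
ee_pos: [0.4462, -0.1488, 0.2185]
orientation: [[-0.732, 0.681, 0.0], [0.681, 0.732, 0.001], [0.0, 0.001, -1.0]]
wrist_force: [-1.0, -0.8, -0.5]
gripper_width: 0.0931
gripper_force: 0.0
t 1.6 d [-0.0011 -0.0032 -0.2105] turn/pi [-0.0003  0.     -0.0028] F [-0.96 -0.77 -0.48] w 0.0931 q [-0.38 -0.34  1.86  0.    1.62 -1.2 ]
```

```bash

python3 -m jog '[{"x":-0.001,"y":-0.003,"z":-0.045,"rx":0,"ry":0,"rz":-0.003},{"x":0,"y":0,"z":-0.045,"rx":0,"ry":0,"rz":0},{"x":0,"y":0,"z":-0.045,"rx":0,"ry":0,"rz":0},{"x":0,"y":0,"z":-0.04,"rx":0,"ry":0,"rz":0},{"x":0,"y":0,"z":-0.015,"rx":0,"ry":0,"rz":0}]'
python3 -m jog '[{"x":0,"y":0,"z":-0.012,"rx":0,"ry":0,"rz":0},{"x":0,"y":0,"z":-0.012,"rx":0,"ry":0,"rz":0},{"x":0,"y":0,"z":0,"rx":0,"ry":0,"rz":0}]'
python3 - <<'E'
from h import *
err([.4451,-.152,.004],grasp())
im=vision.grab_frame("side")[150:260,260:400];t=vision.grab_frame("top")[170:290,250:390]
cv2.imwrite("pics/g.png",np.vstack([cv2.resize(im,None,fx=2.5,fy=2.5),cv2.resize(t,None,fx=2.5,fy=2.5)])[:,:,::-1])
E
```

```text
time_s: 2.1
ee_pos: [0.4421, -0.1547, 0.0249]
orientation: [[-0.719, 0.695, -0.005], [0.695, 0.719, 0.002], [0.005, -0.002, -1.0]]
wrist_force: [0.6, -0.1, 0.1]
gripper_width: 0.0929
gripper_force: 0.0
time_s: 2.4
ee_pos: [0.4441, -0.1551, 0.0044]
orientation: [[-0.719, 0.695, -0.0], [0.695, 0.719, 0.0], [0.0, -0.0, -1.0]]
wrist_force: [0.4, 0.6, 0.2]
gripper_width: 0.0932
gripper_force: 0.0
t 2.4 d [ 0.001   0.0031 -0.0004] turn/pi [-0.     -0.0001  0.0032] F [0.41 0.59 0.21] w 0.0932 q [-0.39 -0.19  2.1  -0.    1.23 -1.19]
```

View pics/g.png

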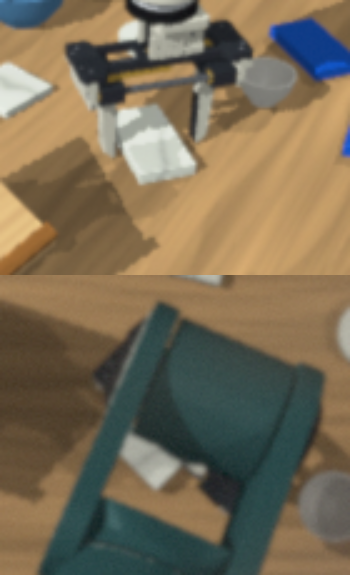

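The picture shows the fingers straddling the board, with the ramekin clear. I'll make a small correction, then close and lift.

```bash

python3 -m jog '[{"x":0.001,"y":0.003,"z":0,"rx":0,"ry":0,"rz":0.003},{"x":0,"y":0,"z":0,"rx":0,"ry":0,"rz":0}]'
python3 -m jog '[{"x":0,"y":0,"z":0,"rx":0,"ry":0,"rz":0},{"x":0,"y":0,"z":0,"rx":0,"ry":0,"rz":0},{"x":0,"y":0,"z":0,"rx":0,"ry":0,"rz":0},{"x":0,"y":0,"z":0,"rx":0,"ry":0,"rz":0},{"x":0,"y":0,"z":0,"rx":0,"ry":0,"rz":0}]' 0 25
python3 -m jog '[{"x":0,"y":0,"z":0,"rx":0,"ry":0,"rz":0},{"x":0,"y":0,"z":0,"rx":0,"ry":0,"rz":0},{"x":0,"y":0,"z":0.02,"rx":0,"ry":0,"rz":0},{"x":0,"y":0,"z":0.03,"rx":0,"ry":0,"rz":0},{"x":0,"y":0,"z":0,"rx":0,"ry":0,"rz":0}]'
python3 - <<'E'
from h import *
P=ST+SR@[.095,-.1,.06]; print(P)
err(P,placeR())
E
```

```text
time_s: 2.7
ee_pos: [0.4457, -0.1519, 0.0055]
orientation: [[-0.727, 0.687, 0.001], [0.687, 0.727, -0.0], [-0.001, 0.001, -1.0]]
wrist_force: [0.3, 0.7, -0.5]
gripper_width: 0.0927
gripper_force: 0.0
time_s: 3.2
ee_pos: [0.4452, -0.1519, 0.0047]
orientation: [[-0.726, 0.688, 0.0], [0.688, 0.726, 0.0], [0.0, 0.0, -1.0]]
wrist_force: [0.7, 0.5, 1.6]
gripper_width: 0.0633
gripper_force: 25.0
time_s: 3.7
ee_pos: [0.4465, -0.1525, 0.0579]
orientation: [[-0.726, 0.688, 0.004], [0.688, 0.726, -0.002], [-0.004, 0.001, -1.0]]
wrist_force: [-0.4, -0.7, -3.8]
gripper_width: 0.0638
gripper_force: 25.0
[0.52240322 0.2222318  0.16262943]
t 3.7 d [0.0759 0.3748 0.1047] turn/pi [-0.0417 -0.1464 -0.3387] F [-0.44 -0.67 -3.78] w 0.0638 q [-0.38 -0.25  2.06 -0.    1.33 -1.2 ]
```

```bash

python3 -m jog '[{"x":0.0063,"y":0.0312,"z":0.035,"rx":-0.0035,"ry":-0.0122,"rz":-0.0282},{"x":0.0063,"y":0.0312,"z":0.035,"rx":-0.0035,"ry":-0.0122,"rz":-0.0282},{"x":0.0063,"y":0.0312,"z":0.035,"rx":-0.0035,"ry":-0.0122,"rz":-0.0282},{"x":0.0063,"y":0.0312,"z":0.035,"rx":-0.0035,"ry":-0.0122,"rz":-0.0282}]'
python3 -m jog '[{"x":0.0063,"y":0.0312,"z":0.035,"rx":-0.0035,"ry":-0.0122,"rz":-0.0282},{"x":0.0063,"y":0.0312,"z":0.035,"rx":-0.0035,"ry":-0.0122,"rz":-0.0282},{"x":0.0063,"y":0.0312,"z":0,"rx":-0.0035,"ry":-0.0122,"rz":-0.0282},{"x":0.0063,"y":0.0312,"z":0,"rx":-0.0035,"ry":-0.0122,"rz":-0.0282}]'
python3 -m jog '[{"x":0.0063,"y":0.0312,"z":0,"rx":-0.0035,"ry":-0.0122,"rz":-0.0282},{"x":0.0063,"y":0.0312,"z":0,"rx":-0.0035,"ry":-0.0122,"rz":-0.0282},{"x":0.0063,"y":0.0312,"z":0,"rx":-0.0035,"ry":-0.0122,"rz":-0.0282},{"x":0.0063,"y":0.0312,"z":0,"rx":-0.0035,"ry":-0.0122,"rz":-0.0282},{"x":0,"y":0,"z":0,"rx":0,"ry":0,"rz":0}]'
python3 -m jog '[{"x":0,"y":0,"z":0,"rx":0,"ry":0,"rz":0}]'
python3 - <<'E'
from h import *
s=bot.get_state()
print("loc",loc(s["ee_pos"]).round(4))
err(ST+SR@[.085,-.1,.03],placeR())
E
```

```text
time_s: 4.1
ee_pos: [0.47, -0.0262, 0.1951]
orientation: [[-0.429, 0.892, 0.143], [0.895, 0.441, -0.07], [-0.126, 0.098, -0.987]]
wrist_force: [1.0, 0.5, -2.3]
gripper_width: 0.0632
gripper_force: 25.0
time_s: 4.5
ee_pos: [0.4958, 0.0991, 0.265]
orientation: [[-0.068, 0.966, 0.25], [0.976, 0.116, -0.183], [-0.206, 0.231, -0.951]]
wrist_force: [0.8, -0.0, -3.6]
gripper_width: 0.0637
gripper_force: 25.0
time_s: 5.0
ee_pos: [0.5207, 0.2258, 0.2619]
orientation: [[0.303, 0.905, 0.299], [0.924, -0.202, -0.323], [-0.232, 0.374, -0.898]]
wrist_force: [-0.1, 0.2, -3.3]
gripper_width: 0.0637
gripper_force: 25.0
time_s: 5.1
ee_pos: [0.5205, 0.2232, 0.263]
orientation: [[0.3, 0.906, 0.299], [0.925, -0.2, -0.323], [-0.232, 0.373, -0.898]]
wrist_force: [-0.7, 0.5, -1.1]
gripper_width: 0.0639
gripper_force: 25.0
loc [ 0.1309 -0.1231  0.1508]
t 5.1 d [ 0.0018 -0.0087 -0.131 ] turn/pi [-0.0006 -0.0012 -0.0014] F [-0.73  0.5  -1.09] w 0.0639 q [ 0.59 -0.19  1.72 -0.45  1.54  0.86]
```

```bash

python3 -m jog '[{"x":0.0005,"y":-0.002,"z":-0.04,"rx":-0.0006,"ry":-0.0012,"rz":-0.0014},{"x":0.0005,"y":-0.002,"z":-0.04,"rx":0,"ry":0,"rz":0},{"x":0.0005,"y":-0.002,"z":-0.03,"rx":0,"ry":0,"rz":0},{"x":0.0005,"y":-0.003,"z":-0.021,"rx":0,"ry":0,"rz":0},{"x":0,"y":0,"z":0,"rx":0,"ry":0,"rz":0}]'
python3 -m jog '[{"x":0,"y":0,"z":0,"rx":0,"ry":0,"rz":0},{"x":0,"y":0,"z":0,"rx":0,"ry":0,"rz":0}]'
python3 - <<'E'
from h import *
s=bot.get_state()
print("loc",loc(s["ee_pos"]).round(4))
err(ST+SR@[.085,-.1,.03],placeR())
im=vision.grab_frame("side");t=vision.grab_frame("top")
cv2.imwrite("pics/p_side.png",im[:,:,::-1].copy());cv2.imwrite("pics/p_top.png",t[:,:,::-1].copy())
a=cv2.resize(im[140:320,120:290],None,fx=3,fy=3,interpolation=2);b=cv2.resize(t[120:260,110:250],None,fx=2.4,fy=2.4,interpolation=2)[:540,:290]
b=cv2.copyMakeBorder(b,0,540-b.shape[0],0,0,0)
cv2.imwrite("pics/p.png",np.hstack([a,b])[:,:,::-1])
E
```

```text
time_s: 5.6
ee_pos: [0.5216, 0.2114, 0.1304]
orientation: [[0.308, 0.904, 0.298], [0.922, -0.206, -0.327], [-0.234, 0.375, -0.897]]
wrist_force: [-0.0, 0.4, -2.7]
gripper_width: 0.0635
gripper_force: 25.0
time_s: 5.8
ee_pos: [0.5234, 0.2135, 0.1355]
orientation: [[0.309, 0.901, 0.304], [0.923, -0.207, -0.324], [-0.229, 0.38, -0.896]]
wrist_force: [0.1, -0.8, -1.8]
gripper_width: 0.0637
gripper_force: 25.0
loc [ 0.0874 -0.1015  0.0325]
t 5.8 d [-0.001   0.001  -0.0035] turn/pi [-0.0009  0.0014  0.0008] F [ 0.09 -0.83 -1.78] w 0.0637 q [ 0.58 -0.14  1.89 -0.47  1.34  0.95]
```

View pics/p.png

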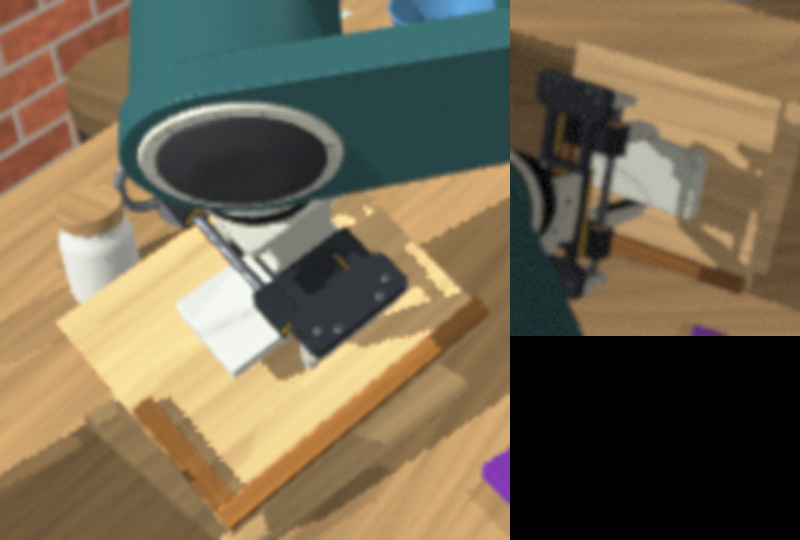

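Side view: the board is held above the plate, parallel to it, with its long side along the ledge. I'll lower it slowly now.

```bash

python3 -m jog '[{"x":-0.0003,"y":-0.0005,"z":-0.0035,"rx":0,"ry":0,"rz":0},{"x":-0.0003,"y":-0.0005,"z":-0.0035,"rx":0,"ry":0,"rz":0},{"x":-0.0003,"y":-0.0005,"z":-0.0035,"rx":0,"ry":0,"rz":0},{"x":-0.0003,"y":-0.0005,"z":-0.0035,"rx":0,"ry":0,"rz":0},{"x":-0.0003,"y":-0.0005,"z":-0.0035,"rx":0,"ry":0,"rz":0}]'
python3 -m jog '[{"x":-0.0003,"y":-0.0005,"z":-0.0035,"rx":0,"ry":0,"rz":0},{"x":-0.0003,"y":-0.0005,"z":-0.0025,"rx":0,"ry":0,"rz":0},{"x":0,"y":0,"z":0,"rx":0,"ry":0,"rz":0},{"x":0,"y":0,"z":0,"rx":0,"ry":0,"rz":0},{"x":0,"y":0,"z":0,"rx":0,"ry":0,"rz":0}]'
cat > st.py <<'E'
from h import *
s=bot.get_state();print("t",round(s["time_s"],2),"loc",(loc(s["ee_pos"])*1e3).round(2),"Floc",(SR.T@s["wrist_force"]).round(2),"w",round(s["gripper_width"]*1e3,2),"gf",round(s["gripper_force"],1),"turn",(Ro.from_matrix(placeR()@s["orientation"].T).as_rotvec()/np.pi).round(4))
E
python3 st.py
```

```text
time_s: 6.4
ee_pos: [0.5212, 0.2109, 0.1157]
orientation: [[0.308, 0.902, 0.302], [0.923, -0.206, -0.325], [-0.231, 0.379, -0.896]]
wrist_force: [0.3, 0.0, -2.6]
gripper_width: 0.0638
gripper_force: 25.0
time_s: 6.9
ee_pos: [0.5207, 0.21, 0.1103]
orientation: [[0.308, 0.902, 0.302], [0.923, -0.206, -0.325], [-0.231, 0.379, -0.896]]
wrist_force: [-0.3, 0.4, -2.9]
gripper_width: 0.0638
gripper_force: 25.0
t 6.9 loc [ 76.27 -99.61   9.65] Floc [-1.44  0.91 -2.35] w 63.76 gf 25.0 turn [-0.0005  0.0009  0.0008]
```

```bash

python3 -m jog '[{"x":0.0003,"y":-0.0003,"z":-0.0009,"rx":-0.0005,"ry":0.0009,"rz":0.0008},{"x":0.0003,"y":-0.0003,"z":-0.0009,"rx":0,"ry":0,"rz":0},{"x":0.0003,"y":-0.0003,"z":-0.0009,"rx":0,"ry":0,"rz":0},{"x":0,"y":0,"z":0,"rx":0,"ry":0,"rz":0}]' >/dev/null; python3 st.py
python3 -m jog '[{"x":0.0003,"y":-0.0003,"z":-0.0009,"rx":0,"ry":0,"rz":0},{"x":0,"y":0,"z":0,"rx":0,"ry":0,"rz":0}]' >/dev/null; python3 st.py
python3 -m jog '[{"x":0.0003,"y":-0.0003,"z":-0.0009,"rx":0,"ry":0,"rz":0},{"x":0,"y":0,"z":0,"rx":0,"ry":0,"rz":0}]' >/dev/null; python3 st.py
```

```text
t 7.3 loc [ 76.06 -99.6    6.32] Floc [-0.5   0.82 -2.32] w 63.56 gf 25.0 turn [ 0.0001 -0.0001  0.    ]
t 7.5 loc [ 76.08 -99.57   5.4 ] Floc [-1.23 -0.53 -3.23] w 63.55 gf 25.0 turn [ 0.     -0.0001  0.    ]
t 7.7 loc [ 76.17 -99.5    4.53] Floc [-1.45  1.23 -0.63] w 63.74 gf 25.0 turn [-0. -0. -0.]
```

```bash

python3 -m jog '[{"x":0.00015,"y":-0.00015,"z":-0.00045,"rx":0,"ry":0,"rz":0},{"x":0,"y":0,"z":0,"rx":0,"ry":0,"rz":0}]' >/dev/null; python3 st.py
python3 -m jog '[{"x":0.00015,"y":-0.00015,"z":-0.00045,"rx":0,"ry":0,"rz":0},{"x":0,"y":0,"z":0,"rx":0,"ry":0,"rz":0}]' >/dev/null; python3 st.py
```

```text
t 7.9 loc [ 76.2  -99.49   4.27] Floc [-2.54 -1.23  2.38] w 63.9 gf 25.0 turn [-0. -0. -0.]
t 8.1 loc [ 76.31 -99.41   4.27] Floc [-4.05 -1.17  9.11] w 63.88 gf 25.0 turn [-0.0002  0.      0.    ]
```

Contact came at z 4.3 mm, as predicted. I'll ease off 0.3 mm and open the fingers in small stages, so the board slides down with the lower finger.

```bash

python3 -m jog '[{"x":-0.0001,"y":0.0001,"z":0.0003,"rx":0,"ry":0,"rz":0},{"x":0,"y":0,"z":0,"rx":0,"ry":0,"rz":0}]' 0.7 >/dev/null; python3 st.py
python3 -m jog '[{"x":0,"y":0,"z":0,"rx":0,"ry":0,"rz":0},{"x":0,"y":0,"z":0,"rx":0,"ry":0,"rz":0}]' 0.75 >/dev/null; python3 st.py
python3 -m jog '[{"x":0,"y":0,"z":0,"rx":0,"ry":0,"rz":0},{"x":0,"y":0,"z":0,"rx":0,"ry":0,"rz":0}]' 0.8 >/dev/null; python3 st.py
python3 -m jog '[{"x":0,"y":0,"z":0,"rx":0,"ry":0,"rz":0},{"x":0,"y":0,"z":0,"rx":0,"ry":0,"rz":0}]' 0.85 >/dev/null; python3 st.py
python3 -m jog '[{"x":0,"y":0,"z":0,"rx":0,"ry":0,"rz":0},{"x":0,"y":0,"z":0,"rx":0,"ry":0,"rz":0}]' 0.9 >/dev/null; python3 st.py
python3 - <<'E'
from h import *
im=vision.grab_frame("side");t=vision.grab_frame("top")
a=cv2.resize(im[170:320,120:290],None,fx=2.6,fy=2.6,interpolation=2);b=cv2.resize(t[120:260,110:250],None,fx=2.4,fy=2.4,interpolation=2)
b=cv2.copyMakeBorder(b,0,a.shape[0]-b.shape[0],0,0,0)
cv2.imwrite("pics/r.png",np.hstack([a,b])[:,:,::-1])
E
```

```text
t 8.3 loc [ 76.25 -99.5    3.87] Floc [-0.85  0.68  0.86] w 65.14 gf 0.1 turn [ 0.0001  0.     -0.0001]
t 8.5 loc [ 76.11 -99.55   3.73] Floc [-0.58  0.81 -0.39] w 69.55 gf 0.1 turn [ 0.0001 -0.0001 -0.    ]
t 8.7 loc [ 76.07 -99.52   3.78] Floc [-0.48  0.1   0.51] w 73.94 gf 0.2 turn [ 0.     -0.0001 -0.    ]
t 8.9 loc [ 76.07 -99.5    3.81] Floc [-0.91 -0.25 -0.72] w 78.33 gf 0.1 turn [ 0.     -0.0001 -0.    ]
t 9.1 loc [ 76.1  -99.52   3.84] Floc [-0.53 -0.12  0.08] w 83.4 gf 0.1 turn [ 0.     -0.0001  0.    ]
```

View pics/r.png

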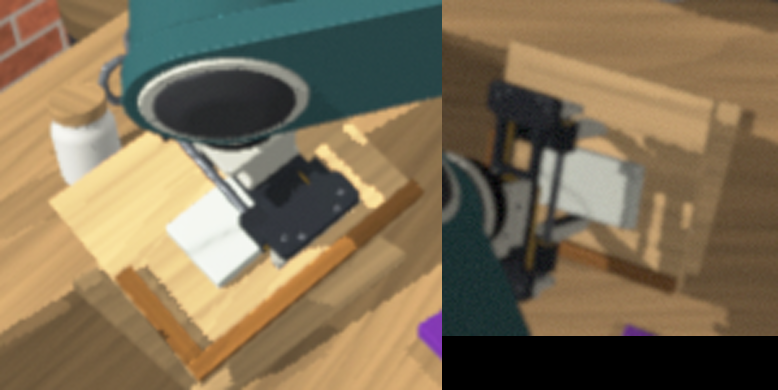

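The board rests on the lower finger and follows it down. I'll open fully, raise the tips just above ledge height, then carry it down.

```bash

python3 -m jog '[{"x":0,"y":0,"z":0,"rx":0,"ry":0,"rz":0},{"x":0,"y":0,"z":0,"rx":0,"ry":0,"rz":0}]' 0.95 >/dev/null
python3 -m jog '[{"x":0,"y":0,"z":0,"rx":0,"ry":0,"rz":0},{"x":0,"y":0,"z":0,"rx":0,"ry":0,"rz":0}]' 1 >/dev/null
python3 -m jog '[{"x":-0.0006,"y":0.0006,"z":0.0017,"rx":0,"ry":0,"rz":0},{"x":-0.0006,"y":0.0006,"z":0.0017,"rx":0,"ry":0,"rz":0},{"x":-0.0006,"y":0.0006,"z":0.0017,"rx":0,"ry":0,"rz":0},{"x":-0.0006,"y":0.0006,"z":0.0017,"rx":0,"ry":0,"rz":0},{"x":-0.0004,"y":0.0005,"z":0.0013,"rx":0,"ry":0,"rz":0}]' >/dev/null
python3 -m jog '[{"x":0,"y":0,"z":0,"rx":0,"ry":0,"rz":0},{"x":0,"y":0,"z":0,"rx":0,"ry":0,"rz":0}]' >/dev/null; python3 st.py
```

```text
t 10.3 loc [ 76.08 -99.54  13.  ] Floc [-1.26 -0.6   0.76] w 92.73 gf 0.5 turn [-0. -0. -0.]
```

```bash

python3 -m jog '[{"x":-0.0018,"y":0.0004,"z":-0.0007,"rx":0,"ry":0,"rz":0},{"x":-0.0018,"y":0.0004,"z":-0.0007,"rx":0,"ry":0,"rz":0},{"x":-0.0018,"y":0.0004,"z":-0.0007,"rx":0,"ry":0,"rz":0},{"x":-0.0018,"y":0.0004,"z":-0.0007,"rx":0,"ry":0,"rz":0},{"x":-0.0018,"y":0.0004,"z":-0.0007,"rx":0,"ry":0,"rz":0}]'  >/dev/null; python3 st.py
python3 -m jog '[{"x":-0.0009,"y":0.0002,"z":-0.0004,"rx":0,"ry":0,"rz":0},{"x":-0.0009,"y":0.0002,"z":-0.0004,"rx":0,"ry":0,"rz":0},{"x":-0.0009,"y":0.0002,"z":-0.0003,"rx":0,"ry":0,"rz":0},{"x":-0.0009,"y":0.0002,"z":-0.0004,"rx":0,"ry":0,"rz":0},{"x":0,"y":0,"z":0,"rx":0,"ry":0,"rz":0}]'  >/dev/null; python3 st.py
```

```text
t 10.8 loc [ 65.98 -99.67  13.12] Floc [-0.71  0.38 -0.34] w 92.99 gf 0.1 turn [ 0.     -0.0001 -0.    ]
t 11.3 loc [ 62.06 -99.66  13.09] Floc [-0.99  0.05 -0.08] w 92.74 gf 0.4 turn [ 0.     -0.0001 -0.    ]
```

```bash

python3 -m jog '[{"x":-0.0018,"y":0.0004,"z":-0.0007,"rx":0,"ry":0,"rz":0},{"x":-0.0018,"y":0.0004,"z":-0.0008,"rx":0,"ry":0,"rz":0},{"x":-0.0018,"y":0.0004,"z":-0.0007,"rx":0,"ry":0,"rz":0},{"x":-0.0018,"y":0.0004,"z":-0.0008,"rx":0,"ry":0,"rz":0},{"x":0,"y":0,"z":0,"rx":0,"ry":0,"rz":0}]'  >/dev/null; python3 st.py
python3 -m jog '[{"x":-0.0018,"y":0.0004,"z":-0.0007,"rx":0,"ry":0,"rz":0},{"x":-0.0018,"y":0.0004,"z":-0.0008,"rx":0,"ry":0,"rz":0},{"x":-0.0018,"y":0.0004,"z":-0.0007,"rx":0,"ry":0,"rz":0},{"x":-0.0018,"y":0.0004,"z":-0.0008,"rx":0,"ry":0,"rz":0},{"x":-0.0018,"y":0.0004,"z":-0.0007,"rx":0,"ry":0,"rz":0}]'  >/dev/null; python3 st.py
```

```text
t 11.8 loc [ 53.9  -99.68  13.05] Floc [-0.83  0.86  0.05] w 92.88 gf 0.7 turn [ 0.     -0.0002 -0.    ]
t 12.3 loc [ 44.13 -99.75  13.14] Floc [ 0.9   0.91 -0.02] w 93.15 gf 0.0 turn [ 0.     -0.0001 -0.    ]
```

```bash

python3 -m jog '[{"x":-0.0015,"y":0.0016,"z":0.0045,"rx":0,"ry":0,"rz":0},{"x":-0.003,"y":0.0033,"z":0.009,"rx":0,"ry":0,"rz":0},{"x":-0.0045,"y":0.005,"z":0.0135,"rx":0,"ry":0,"rz":0},{"x":-0.006,"y":0.0065,"z":0.018,"rx":0,"ry":0,"rz":0},{"x":0,"y":0,"z":0,"rx":0,"ry":0,"rz":0}]'  >/dev/null
python3 -m jog '[{"x":-0.0092,"y":-0.019,"z":0.004,"rx":0,"ry":0,"rz":0},{"x":-0.0092,"y":-0.019,"z":0.004,"rx":0,"ry":0,"rz":0},{"x":-0.0092,"y":-0.019,"z":0.004,"rx":0,"ry":0,"rz":0},{"x":-0.0092,"y":-0.019,"z":0.004,"rx":0,"ry":0,"rz":0},{"x":0,"y":0,"z":0,"rx":0,"ry":0,"rz":0}]' 0 10 >/dev/null
python3 -m jog '[{"x":0,"y":0,"z":0,"rx":0,"ry":0,"rz":0},{"x":0,"y":0,"z":0,"rx":0,"ry":0,"rz":0},{"x":0,"y":0,"z":0,"rx":0,"ry":0,"rz":0}]' >/dev/null; python3 st.py
python3 - <<'E'
from h import *
im=vision.grab_frame("side");t=vision.grab_frame("top")
a=cv2.resize(im[170:320,120:290],None,fx=2.6,fy=2.6,interpolation=2);b=cv2.resize(t[120:260,110:250],None,fx=2.4,fy=2.4,interpolation=2)
b=cv2.copyMakeBorder(b,0,a.shape[0]-b.shape[0],0,0,0)
cv2.imwrite("pics/l.png",np.hstack([a,b])[:,:,::-1])
E
```

```text
t 13.6 loc [  32.53 -184.23   63.8 ] Floc [ 0.36 -0.43  0.19] w 33.73 gf 0.0 turn [ 0.0001 -0.0003 -0.0002]
```

View pics/l.png

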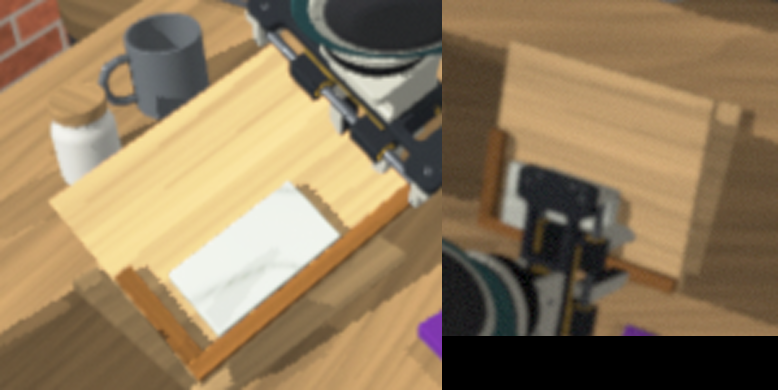

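Side crop: the board lies flat against the ledge, top-face corners about (215,335), (340,235), (290,183), (170,275), short of the side stop. I'll compute how far it has to go.

```bash
python3 - <<'E'
from h import *
o=np.array([[215,335],[340,235],[290,183],[170,275]])/2.6+[120,170]
m=np.array([[-32,60],[-32,-60],[32,-60],[32,60]])/1e3
def f(q):
    c,s=np.cos(q[2]),np.sin(q[2]);p=m@np.array([[c,-s],[s,c]]).T+q[:2]
    return (proj("side",np.c_[p,[.016]*4]@SR.T+ST)-o).ravel()
r=least_squares(f,[.032,-.09,0]);print(r.x.round(4),r.fun.round(1))
E
python3 -m jog '[{"x":0.003,"y":-0.0033,"z":-0.009,"rx":0,"ry":0,"rz":0},{"x":0.003,"y":-0.0033,"z":-0.009,"rx":0,"ry":0,"rz":0},{"x":0.003,"y":-0.0033,"z":-0.009,"rx":0,"ry":0,"rz":0},{"x":0.003,"y":-0.0033,"z":-0.009,"rx":0,"ry":0,"rz":0},{"x":0.003,"y":-0.0033,"z":-0.009,"rx":0,"ry":0,"rz":0}]' >/dev/null;python3 -m jog '[{"x":0,"y":0,"z":0,"rx":0,"ry":0,"rz":0},{"x":0,"y":0,"z":0,"rx":0,"ry":0,"rz":0}]' >/dev/null; python3 st.py
```

```text
[ 0.0309 -0.0739 -0.0151] [ 1.1  0.4  0.3  1.  -0.2 -1.  -1.3 -0.6]
t 14.4 loc [  32.58 -185.06   13.62] Floc [-0.74  0.33  1.2 ] w 0.6 gf 0.0 turn [ 0.0001 -0.0002  0.0001]
```

```bash

python3 -m jog '[{"x":0.0012,"y":-0.0012,"z":-0.0034,"rx":0,"ry":0,"rz":0},{"x":0.0011,"y":-0.0012,"z":-0.0034,"rx":0,"ry":0,"rz":0},{"x":0,"y":0,"z":0,"rx":0,"ry":0,"rz":0}]' >/dev/null
python3 -m jog '[{"x":0.0021,"y":0.0065,"z":-0.0016,"rx":0,"ry":0,"rz":0},{"x":0.0021,"y":0.0065,"z":-0.0016,"rx":0,"ry":0,"rz":0},{"x":0.0021,"y":0.0065,"z":-0.0016,"rx":0,"ry":0,"rz":0},{"x":0.0015,"y":0.0046,"z":-0.0012,"rx":0,"ry":0,"rz":0},{"x":0.0015,"y":0.0046,"z":-0.0012,"rx":0,"ry":0,"rz":0}]' >/dev/null
python3 -m jog '[{"x":0,"y":0,"z":0,"rx":0,"ry":0,"rz":0},{"x":0,"y":0,"z":0,"rx":0,"ry":0,"rz":0}]' >/dev/null; python3 st.py
```

```text
t 15.4 loc [  32.33 -153.81    6.21] Floc [-0.2  -0.61  0.3 ] w 0.61 gf 0.0 turn [ 0.0001 -0.0002 -0.0001]
```

```bash

python3 -m jog '[{"x":0.0003,"y":0.0009,"z":-0.00023,"rx":0,"ry":0,"rz":0},{"x":0.0003,"y":0.0009,"z":-0.00023,"rx":0,"ry":0,"rz":0},{"x":0.0003,"y":0.0009,"z":-0.00023,"rx":0,"ry":0,"rz":0},{"x":0.0003,"y":0.0009,"z":-0.00023,"rx":0,"ry":0,"rz":0},{"x":0.0003,"y":0.0009,"z":-0.00023,"rx":0,"ry":0,"rz":0}]' >/dev/null;python3 st.py
python3 -m jog '[{"x":0.0003,"y":0.0009,"z":-0.00023,"rx":0,"ry":0,"rz":0},{"x":0.0003,"y":0.0009,"z":-0.00023,"rx":0,"ry":0,"rz":0},{"x":0.0003,"y":0.0009,"z":-0.00023,"rx":0,"ry":0,"rz":0},{"x":0.0003,"y":0.0009,"z":-0.00023,"rx":0,"ry":0,"rz":0},{"x":0.0003,"y":0.0009,"z":-0.00023,"rx":0,"ry":0,"rz":0}]' >/dev/null;python3 st.py
python3 -m jog '[{"x":0.0003,"y":0.0009,"z":-0.00023,"rx":0,"ry":0,"rz":0},{"x":0.0003,"y":0.0009,"z":-0.00023,"rx":0,"ry":0,"rz":0},{"x":0.0003,"y":0.0009,"z":-0.00023,"rx":0,"ry":0,"rz":0},{"x":0.0003,"y":0.0009,"z":-0.00023,"rx":0,"ry":0,"rz":0},{"x":0.0003,"y":0.0009,"z":-0.00023,"rx":0,"ry":0,"rz":0}]' >/dev/null;python3 st.py
```

```text
t 15.9 loc [  32.41 -148.95    6.25] Floc [ 0.02  0.04 -0.04] w 0.67 gf 0.0 turn [ 0.     -0.0001  0.    ]
t 16.4 loc [  32.44 -144.01    6.27] Floc [ 0.62 -0.1   0.03] w 0.46 gf 0.0 turn [ 0.     -0.0001 -0.    ]
t 16.9 loc [  32.43 -139.16    6.25] Floc [-1.17 -0.67  0.88] w 0.59 gf 0.4 turn [ 0.     -0.0001 -0.    ]
```

```bash

python3 -m jog '[{"x":0.0003,"y":0.0009,"z":-0.00023,"rx":0,"ry":0,"rz":0},{"x":0.0003,"y":0.0009,"z":-0.00023,"rx":0,"ry":0,"rz":0},{"x":0.0003,"y":0.0009,"z":-0.00023,"rx":0,"ry":0,"rz":0},{"x":0.0003,"y":0.0009,"z":-0.00023,"rx":0,"ry":0,"rz":0},{"x":0.00015,"y":0.00046,"z":-0.00012,"rx":0,"ry":0,"rz":0}]' >/dev/null;python3 st.py
python3 -m jog '[{"x":0.00015,"y":0.00046,"z":-0.00012,"rx":0,"ry":0,"rz":0},{"x":0.00015,"y":0.00046,"z":-0.00012,"rx":0,"ry":0,"rz":0},{"x":0.00015,"y":0.00046,"z":-0.00012,"rx":0,"ry":0,"rz":0}]' >/dev/null;python3 st.py
```

```text
t 17.4 loc [  32.43 -134.74    6.21] Floc [ 0.63 -1.09  1.16] w 0.55 gf 0.4 turn [ 0.     -0.0001 -0.    ]
t 17.7 loc [  32.41 -133.29    6.2 ] Floc [-0.73 -0.74  0.92] w 0.43 gf 0.4 turn [ 0.     -0.0001 -0.    ]
```

```bash
echo 'raise SystemExit(1 if (SR.T@s["wrist_force"])[1]<-3 else 0)'>>st.py
python3 -m jog '[{"x":0.0001,"y":0.0003,"z":-0.00007,"rx":0,"ry":0,"rz":0},{"x":0.0001,"y":0.0003,"z":-0.00007,"rx":0,"ry":0,"rz":0}]' >/dev/null;python3 st.py &&
python3 -m jog '[{"x":0.0001,"y":0.0003,"z":-0.00007,"rx":0,"ry":0,"rz":0},{"x":0.0001,"y":0.0003,"z":-0.00007,"rx":0,"ry":0,"rz":0}]' >/dev/null&&python3 st.py &&
python3 -m jog '[{"x":0.0001,"y":0.0003,"z":-0.00007,"rx":0,"ry":0,"rz":0},{"x":0.0001,"y":0.0003,"z":-0.00007,"rx":0,"ry":0,"rz":0}]' >/dev/null&&python3 st.py &&
python3 -m jog '[{"x":0.0001,"y":0.0003,"z":-0.00007,"rx":0,"ry":0,"rz":0},{"x":0.0001,"y":0.0003,"z":-0.00007,"rx":0,"ry":0,"rz":0}]' >/dev/null&&python3 st.py &&
python3 -m jog '[{"x":0.0001,"y":0.0003,"z":-0.00007,"rx":0,"ry":0,"rz":0},{"x":0.0001,"y":0.0003,"z":-0.00007,"rx":0,"ry":0,"rz":0}]' >/dev/null&&python3 st.py &&
python3 -m jog '[{"x":0.0001,"y":0.0003,"z":-0.00007,"rx":0,"ry":0,"rz":0},{"x":0.0001,"y":0.0003,"z":-0.00007,"rx":0,"ry":0,"rz":0}]' >/dev/null&&python3 st.py
```

```text
t 17.9 loc [  32.45 -132.65    6.24] Floc [ 0.27 -0.43  0.1 ] w 0.17 gf 0.4 turn [ 0.     -0.0001 -0.    ]
t 18.1 loc [  32.44 -132.01    6.25] Floc [-0.44 -1.03  0.42] w 0.78 gf 0.4 turn [ 0.     -0.0001 -0.    ]
t 18.3 loc [  32.43 -131.36    6.22] Floc [ 0.59 -0.39  0.61] w 0.45 gf 0.4 turn [ 0.     -0.0001 -0.    ]
t 18.5 loc [  32.43 -130.71    6.25] Floc [-0.32 -0.07 -0.13] w 0.66 gf 0.4 turn [ 0.     -0.0001 -0.    ]
t 18.7 loc [  32.44 -130.06    6.25] Floc [ 0.29 -2.09  1.31] w 0.45 gf 0.4 turn [ 0.     -0.0001 -0.    ]
t 18.9 loc [  32.42 -129.42    6.24] Floc [-0.24 -0.32  0.92] w 0.52 gf 0.3 turn [ 0.     -0.0001 -0.    ]
```

```bash

python3 -m jog '[{"x":0.0001,"y":0.0003,"z":-0.00007,"rx":0,"ry":0,"rz":0},{"x":0.0001,"y":0.0002,"z":-0.00005,"rx":0,"ry":0,"rz":0}]' >/dev/null;python3 st.py &&
python3 -m jog '[{"x":0.0001,"y":0.0003,"z":-0.00007,"rx":0,"ry":0,"rz":0},{"x":0.0001,"y":0.0002,"z":-0.00005,"rx":0,"ry":0,"rz":0}]' >/dev/null&&python3 st.py &&
python3 -m jog '[{"x":0.0001,"y":0.0003,"z":-0.00007,"rx":0,"ry":0,"rz":0},{"x":0.0001,"y":0.0002,"z":-0.00005,"rx":0,"ry":0,"rz":0}]' >/dev/null&&python3 st.py &&
python3 -m jog '[{"x":0.0001,"y":0.0003,"z":-0.00007,"rx":0,"ry":0,"rz":0},{"x":0.0001,"y":0.0002,"z":-0.00005,"rx":0,"ry":0,"rz":0}]' >/dev/null&&python3 st.py &&
python3 -m jog '[{"x":0.0001,"y":0.0003,"z":-0.00007,"rx":0,"ry":0,"rz":0},{"x":0.0001,"y":0.0002,"z":-0.00005,"rx":0,"ry":0,"rz":0}]' >/dev/null&&python3 st.py &&
python3 -m jog '[{"x":0.0001,"y":0.0003,"z":-0.00007,"rx":0,"ry":0,"rz":0},{"x":0.0001,"y":0.0002,"z":-0.00005,"rx":0,"ry":0,"rz":0}]' >/dev/null&&python3 st.py &&
python3 -m jog '[{"x":0.0001,"y":0.0003,"z":-0.00007,"rx":0,"ry":0,"rz":0},{"x":0.0001,"y":0.0002,"z":-0.00005,"rx":0,"ry":0,"rz":0}]' >/dev/null&&python3 st.py &&
python3 -m jog '[{"x":0.0001,"y":0.0003,"z":-0.00007,"rx":0,"ry":0,"rz":0},{"x":0.0001,"y":0.0002,"z":-0.00005,"rx":0,"ry":0,"rz":0}]' >/dev/null&&python3 st.py
```

```text
t 19.1 loc [  32.44 -128.85    6.24] Floc [-0.16 -0.58 -0.53] w 0.3 gf 0.3 turn [ 0.     -0.0001 -0.    ]
t 19.3 loc [  32.51 -128.32    6.25] Floc [-0.5   0.42  0.23] w 0.75 gf 0.3 turn [ 0.     -0.0001 -0.    ]
t 19.5 loc [  32.53 -127.76    6.25] Floc [ 0.49 -1.19  0.64] w 0.42 gf 0.2 turn [ 0.     -0.0001 -0.    ]
t 19.7 loc [  32.57 -127.22    6.24] Floc [-0.67 -0.94  0.72] w 0.51 gf 0.2 turn [ 0.     -0.0001 -0.    ]
t 19.9 loc [  32.59 -126.74    6.22] Floc [-2.1  -2.62  1.11] w 0.5 gf 1.4 turn [ 0.0001 -0.0001  0.    ]
t 20.1 loc [  32.62 -126.66    6.25] Floc [-1.71 -8.75  3.53] w 0.34 gf 4.4 turn [ 0.0004 -0.0002  0.0002]
```

```bash

python3 -m jog '[{"x":0,"y":0,"z":0,"rx":0,"ry":0,"rz":0}]' >/dev/null;python3 st.py;python3 -m jog '[{"x":0,"y":0,"z":0,"rx":0,"ry":0,"rz":0}]' >/dev/null;python3 st.py;python3 -m jog '[{"x":0,"y":0,"z":0,"rx":0,"ry":0,"rz":0}]' >/dev/null;python3 st.py
```

```text
t 20.2 loc [  32.59 -126.67    6.23] Floc [-1.14 -7.47  3.13] w 0.56 gf 3.7 turn [ 0.0004 -0.0003  0.0002]
t 20.3 loc [  32.6  -126.68    6.24] Floc [-0.71 -7.04  3.59] w 0.37 gf 3.7 turn [ 0.0004 -0.0003  0.0002]
t 20.4 loc [  32.59 -126.68    6.23] Floc [-2.15 -7.83  2.91] w 0.3 gf 3.6 turn [ 0.0004 -0.0003  0.0002]
```

```bash

python3 -m jog '[{"x":0.00003,"y":0.0001,"z":-0.00002,"rx":0,"ry":0,"rz":0},{"x":0.00003,"y":0.0001,"z":-0.00002,"rx":0,"ry":0,"rz":0},{"x":0,"y":0,"z":0,"rx":0,"ry":0,"rz":0}]' >/dev/null;python3 st.py;python3 -m jog '[{"x":0,"y":0,"z":0,"rx":0,"ry":0,"rz":0},{"x":0,"y":0,"z":0,"rx":0,"ry":0,"rz":0}]' >/dev/null;python3 st.py;python3 -m jog '[{"x":0,"y":0,"z":0,"rx":0,"ry":0,"rz":0},{"x":0,"y":0,"z":0,"rx":0,"ry":0,"rz":0}]' >/dev/null;python3 st.py
```

```text
t 20.7 loc [  32.59 -126.66    6.24] Floc [-1.19 -9.57  4.36] w 0.6 gf 4.7 turn [ 0.0005 -0.0003  0.0003]
t 20.9 loc [  32.61 -126.66    6.25] Floc [-1.71 -9.16  4.22] w 0.31 gf 4.6 turn [ 0.0005 -0.0003  0.0003]
t 21.1 loc [  32.6  -126.68    6.23] Floc [-1.91 -8.86  3.52] w 0.52 gf 4.6 turn [ 0.0005 -0.0003  0.0003]
```

```bash

python3 -m jog '[{"x":0.00003,"y":0.0001,"z":-0.00002,"rx":0,"ry":0,"rz":0},{"x":0.00003,"y":0.0001,"z":-0.00002,"rx":0,"ry":0,"rz":0},{"x":0,"y":0,"z":0,"rx":0,"ry":0,"rz":0}]' >/dev/null;python3 st.py;python3 -m jog '[{"x":0,"y":0,"z":0,"rx":0,"ry":0,"rz":0},{"x":0,"y":0,"z":0,"rx":0,"ry":0,"rz":0},{"x":0,"y":0,"z":0,"rx":0,"ry":0,"rz":0},{"x":0,"y":0,"z":0,"rx":0,"ry":0,"rz":0},{"x":0,"y":0,"z":0,"rx":0,"ry":0,"rz":0}]' >/dev/null;python3 st.py;python3 -m jog '[{"x":0,"y":0,"z":0,"rx":0,"ry":0,"rz":0},{"x":0,"y":0,"z":0,"rx":0,"ry":0,"rz":0},{"x":0,"y":0,"z":0,"rx":0,"ry":0,"rz":0},{"x":0,"y":0,"z":0,"rx":0,"ry":0,"rz":0},{"x":0,"y":0,"z":0,"rx":0,"ry":0,"rz":0}]' >/dev/null;python3 st.py
python3 - <<'E'
from h import *
im=vision.grab_frame("side")[185:315,130:280]
cv2.imwrite("pics/push.png",cv2.resize(im,None,fx=4,fy=4,interpolation=2)[:,:,::-1])
E
```

```text
t 21.4 loc [  32.61 -126.64    6.26] Floc [ -2.21 -11.62   4.25] w 0.62 gf 5.7 turn [ 0.0007 -0.0003  0.0003]
t 21.9 loc [  32.59 -126.65    6.24] Floc [ -1.49 -10.91   4.78] w 0.63 gf 5.6 turn [ 0.0007 -0.0003  0.0003]
t 22.4 loc [  32.61 -126.65    6.24] Floc [ -0.91 -11.66   5.2 ] w 0.42 gf 5.6 turn [ 0.0006 -0.0003  0.0004]
```

View pics/push.png

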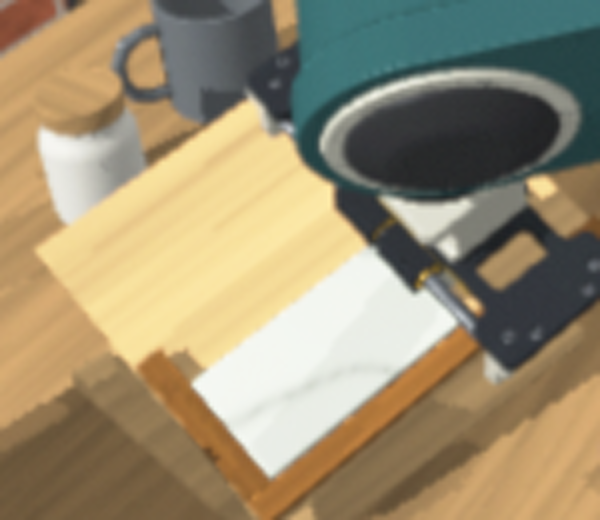

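The picture shows the board flat in the corner: end against the side stop at (270,475), long side along the ledge. It has held about 11 N for over a second, so I back off gently and retreat.

```bash

python3 -m jog '[{"x":-0.0001,"y":-0.0003,"z":0.00007,"rx":0,"ry":0,"rz":0},{"x":-0.0001,"y":-0.0003,"z":0.00007,"rx":0,"ry":0,"rz":0},{"x":-0.0003,"y":-0.0009,"z":0.0002,"rx":0,"ry":0,"rz":0},{"x":-0.0015,"y":-0.0046,"z":0.0012,"rx":0,"ry":0,"rz":0},{"x":-0.003,"y":-0.0092,"z":0.0023,"rx":0,"ry":0,"rz":0}]' >/dev/null
python3 -m jog '[{"x":-0.003,"y":-0.0092,"z":0.0023,"rx":0,"ry":0,"rz":0},{"x":-0.006,"y":0.0065,"z":0.018,"rx":0,"ry":0,"rz":0},{"x":-0.009,"y":0.0098,"z":0.027,"rx":0,"ry":0,"rz":0},{"x":-0.009,"y":0.0098,"z":0.027,"rx":0,"ry":0,"rz":0},{"x":0,"y":-0.03,"z":0.01,"rx":0,"ry":0,"rz":0}]' >/dev/null
python3 -m jog '[{"x":0,"y":-0.04,"z":0.01,"rx":0,"ry":0,"rz":0},{"x":0,"y":-0.04,"z":0.01,"rx":0,"ry":0,"rz":0},{"x":0,"y":-0.02,"z":0,"rx":0,"ry":0,"rz":0},{"x":0,"y":0,"z":0,"rx":0,"ry":0,"rz":0},{"x":0,"y":0,"z":0,"rx":0,"ry":0,"rz":0}]' >/dev/null; python3 st.py
python3 - <<'E'
from h import *
im=vision.grab_frame("side")[150:320,120:320]
cv2.imwrite("pics/end.png",cv2.resize(im,None,fx=3,fy=3,interpolation=2)[:,:,::-1])
E
```

```text
t 23.95 loc [  70.62 -279.89   71.11] Floc [-0.19 -0.2   0.23] w 0.52 gf 0.0 turn [-0.0001  0.0002  0.0005]
```

View pics/end.png

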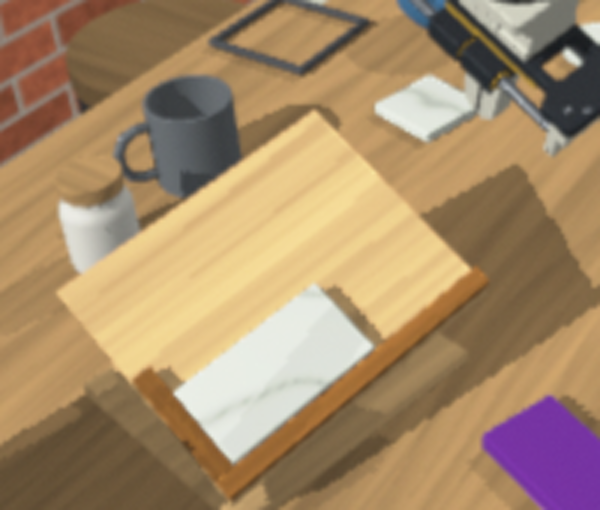

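The board rests in the corner, with its end at the side stop near (230,462) and its long side on the ledge. The arm is clear, so I hand it in.

```bash
python3 -c "
from workcell import ticket
print(ticket.close_job())"
```

```text
the job is handed in; nothing more can be done
None
```

The marble board was slid down to the ledge, pushed home against the side stop with about 11 N for a second, and left resting in the corner with the arm clear; the job is handed in (no verdict was returned).

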